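# Find the slot with the T-key and unlock the dust-filter box

### The job

The grey dust-filter box on the carving bench is due for emptying, so unlock its cover: take the steel T-key out of the wooden bit block, put it down the lock barrel in the cover and, pressing only lightly, turn it gently back and forth until its blade finds the hidden slot and the key drops fully home, shoulder down on the collar. Only then turn it anticlockwise (seen from above) to its stop, where the handle lies straight across the box, and leave the key standing there, fully home and let go. Do not force the lock, and leave the other things on the bench where they are.

Things in the scene. Friction and masses are not known exactly. Their poses are not given: they have to be found in the camera images.
- key_handle (a point): T-key, loose, plain steel, 0.14 to 0.25 kg, 88 mm long, upright in the bit block. This point: centre of its flat handle bar, 66 mm long (key x), 13 mm thick (key y: grip across this), 22 mm high. Key z is up. Below it a 16 mm neck, then a shoulder disc (38 mm across, its top 25 mm below this point), a round shank (22 mm), a flat blade. A half turn of the key makes no difference.
- key_shoulder (a point): Centre of the underside of the key's shoulder disc, 31 mm below the handle's centre, key axes as above. In the block it rests on the block's top; with the key fully home it rests on the lock collar's top. The shank, 22 mm in diameter, reaches 32 mm below it.
- key_tip (a point): Centre of the lower edge of the key's blade, 46 mm below the shoulder's underside, key axes as above. The blade is 14 mm long, 21.5 mm wide (key x, in line with the handle bar) and 5 mm thick (key y).
- lock_mouth (a point): Lock barrel in the box's cover: centre of the top of its steel collar, on the lock's upright axis. Axes are the box's: x from its louvred front to its hinged rear, y to the left, z up. The collar is 45 mm across, 10 mm above the cover; its mouth narrows from 33 mm to a bore of 24.5 mm, 6 mm down. A light press is 5 to 15 N; over 40 N before the key is home, or over 80 N (twisting on past the stop, too), harms it.
- lock_face (a point): Centre of the flat face of the lock's steel rotor, on the axis 34 mm down the bore, box axes. A slot 6.8 mm wide and 16 mm deep runs right across the face, somewhere within 60 degrees of the box's x axis to either side: not known beforehand. The blade enters when within about 5 degrees of it; until then the tip stands on the face, the shoulder 12 mm above the collar.
- filterbox: Grey steel dust-filter box, fixed, 240 x 280 x 130 mm high, origin at the centre of its underside; the lock is 85 mm in front of it. The rotor turns with the key under about 0.14 N m of friction, more if fast, stays where left, and stops anticlockwise with its slot across the box (along y, 4 degrees short of it); the key has about 5 degrees of play. A bail handle 33 mm high stands on the cover 20 mm behind the centre.
- bitblock: Wooden bit block, fixed, 150 (x) x 70 (y) x 56 mm high, origin at the centre of its underside. The key stands in a hole 28 mm in diameter and 53 mm deep, 40 mm from its centre towards -x. Nine small burrs, up to 42 mm tall above the block, stand about 42 mm from its centre towards +x.
- bowl_mid (a point): Bystander, loose: carved wooden bowl, 116 mm across, 55 mm high; its middle. Leave alone.
- handpiece_mid (a point): Bystander, loose: black rotary carving handpiece lying on the bench, 158 mm long, 25 mm thick; its middle. Leave alone.
- blank_mid (a point): Bystander, loose: block of pale wood, 160 x 55 x 45 mm; its middle. Leave alone.

How it is judged:
On the way, in this order (a step that is already met when the one before it is completed fails the run):
1. the key stands fully home in the lock, its blade in the slot where the slot was found (not yet turned across) (z of key_shoulder in the frame of lock_mouth between -0.004 and 0.003 m and horizontal distance between key_shoulder and lock_mouth below 0.005 m and angle between key_shoulder's own z axis and vertical below 0.1 rad), for 0.2 s.
2. the key, still fully home, is turned anticlockwise to its stop, handle straight across the box (all of step 1 and angle between the x axis of key_shoulder and the y axis of lock_mouth, either way round below 0.2 rad), for 0.2 s.
At the end, for the whole second after the job is handed in: The key stands at rest in the lock, let go, its shoulder down on the collar (within 3 mm, 5 mm sideways, upright within 6 degrees), its handle across the box within 11 degrees (all of step 2 and linear speed of key below 0.02 m/s and angular speed of key below 0.1 rad/s); the robot touches nothing.
It fails at once if the key was pressed or twisted hard against the lock or the box (more than 40 N) before it was home (z of key_shoulder in the frame of lock_mouth above 0.003 m and contact force between key and filterbox above 40 N).
It fails at once if the key was forced in the lock (more than 80 N) (contact force between key and filterbox above 80 N).
It fails at once if the carved wooden bowl was moved by more than 3 cm (distance of bowl_mid from where it was at the start of the episode above 0.03 m).
It fails at once if the rotary handpiece was moved by more than 3 cm (distance of handpiece_mid from where it was at the start of the episode above 0.03 m).
It fails at once if the wooden blank was moved by more than 3 cm (distance of blank_mid from where it was at the start of the episode above 0.03 m).
It also fails if it takes over 72 s, if anything falls off the work surface, if the arm or the gripper's body presses on something with over 40 N, if the wrist force passes 120 N, or if a joint passes its speed limit or range.

### The arm

A 6-joint arm with a two-finger parallel gripper is mounted at the origin on the work surface. World frame = base frame: x ahead of the robot, y to its left, z up, the work surface at z = 0. Lengths are in m, angles in rad, forces in N, time in s.
With the tool pointing down it reaches from about 0.275 to 0.825 m from the base axis. Payload 5.2 kg.
Tool frame: the origin (TCP) lies at the very end of the fingers, on their centre line; the grasp point (between the pads) lies 19 mm behind it (manip.grip_point_offset is the distance from the TCP to the grasp point, in m); z points along the fingers, y is the direction in which the jaws open and shut (so a half turn about z gives the same grasp; the last joint's range is limited). The gripper opens to 93 mm and grips with 3 to 60 N. Pads are 15 mm wide; open, the fingers measure 128 mm over their backs; the gripper's body (75 mm by 188 mm) begins 65 mm behind the grasp point.
Start: joints at [1.109, 0.259, 1.535, -0, 1.348, -0.203], TCP at [0.141, 0.532, 0.219] pointing down, gripper open.
Joint ranges: [-3.14, 3.14], [-0.91, 2.08], [0.19, 2.58], [-1.22, 4.36], [0.22, 2.71], [-3.12, 3.12]. Speed limits (rad/s): [2.57, 2.57, 3.14, 3.14, 3.14, 3.14].

### API

Orientations are given as a rotation vector (axis times angle).
In Python, from station import telemetry, optics, manip gives the robot as it stands.
- The arm moves only by the tool jog_arm, never from a script. Its argument "steps" is a list of rows, each a list of 2 entries, a list of its own where there are three numbers: the shift along the tool's x, y, z in mm, then the turn, a rotation vector about the tool's x, y, z in degrees. In form: [[[x, y, z], [rx, ry, rz]], ...]. A call has 1 to 5 rows; each row shifts and turns the commanded pose from where the row before left it, along the tool's axes as they then stand; what a row does not reach is not made up. A row lasts 1/10 s, in which the tool goes at most 50 mm and 8.59 degrees, less where a joint would pass 70% of its speed; a pose out of reach is approached as far as the arm can. A call with a gripper value outside its range is refused whole. "jaw" is the finger opening in mm, from 0 to 93, set as the call begins (left out, the last holds). The fingers move at their own pace and stop on an object; "newtons" is the grip in N (left out, the last holds). Time passes only in rows, so rows that do not move let the fingers close. It gives the time, the measured TCP pose, the force and the opening at its end, in the units of the state.
- telemetry.state(): the state, without advancing time (a new reading comes with each control period).
- optics.capture(name): name is "side" or "top" or "wrist"; returns a dict with "color" (420x560x3 uint8, red, green, blue), "fovy" (degrees; the focal length in pixels is half the picture's height over the tangent of half this angle, whatever the lens; pixels are square), "cx", "cy" (the principal point, pixels), "eye" and "rotation" of the camera in the world. Camera axes: x right, y down, z forward; pixel columns grow to the right and rows downward; lengths in m; the calibration is good to about 2 mm. A picture is of the moment at which its call begins. There is no depth.
- manip.job_done(): hands the job in, once; it reports no verdict.
The state is a dict: "time": time; "q": joint angles; "qvel": joint speeds; "joint_efforts": joint torques, N m; "eef_pos": TCP position; "tcp_rot": TCP orientation; "contact_force": force on the tool from outside, world axes, zero at the start; "ft_torque": the same for the moment, N m; "gripper_width": opening from 0.0 (shut) to 1.0 (fully open).
Only numpy, scipy, OpenCV 4.12 (cv2) and the standard library are available. Lean on these libraries where they do the work, as an engineer would, in place of code of your own. Each camera call takes 0.05 s, during which the arm holds its last target. There are 200 camera calls.

## Working session

There is one attempt and no reset: what is moved stays moved. The work goes in short steps, Python scripts to look and compute and a tool call to move; the robot and the scene stay as the last step left them, time stands still between calls to the robot, and variables do not carry over. Pictures are saved under pics/ and viewed, about 8 in all and at most 12, crops included, and the job is handed in when it is done.

Besides the shell and the picture viewer there is one more tool, called after "Call:" as name(argument=value, ...) on one line, values as JSON. jog_arm: Moves the arm, as the interface text tells. Its arguments: {"type":"object","properties":{"steps":{"type":"array"},"jaw":{"type":"number"},"newtons":{"type":"number"}},"required":["steps"]}

```bash
mkdir -p pics; cat > h.py <<'E'
import numpy as np, cv2
from station import telemetry, optics, manip
def cap(n,fn=None):
    c=optics.capture(n); c['f']=c['color'].shape[0]/2/np.tan(np.radians(c['fovy'])/2)
    if fn: cv2.imwrite('pics/'+fn,c['color'][:,:,::-1])
    return c
def ray(c,u,v):
    d=np.asarray(c['rotation'])@np.array([(u-c['cx'])/c['f'],(v-c['cy'])/c['f'],1]); return np.asarray(c['eye']),d
def onz(c,u,v,z):
    e,d=ray(c,u,v); return e+d*(z-e[2])/d[2]
def proj(c,p):
    q=np.asarray(c['rotation']).T@(np.asarray(p)-np.asarray(c['eye'])); return q[0]/q[2]*c['f']+c['cx'],q[1]/q[2]*c['f']+c['cy']
def tri(l):
    A=0;b=0
    for e,d in l:
        d=d/np.linalg.norm(d);M=np.eye(3)-np.outer(d,d);A=A+M;b=b+M@e
    return np.linalg.solve(A,b)
E
python3 - <<'E'
from h import *
np.set_printoptions(precision=4,suppress=True)
for n in ['top','side']:
    c=cap(n,n+'0.png'); print(n,c['eye'],c['fovy'],c['cx'],c['cy'],np.asarray(c['rotation']).tolist())
    np.save(n+'0.npy',c,allow_pickle=True)
print(telemetry.state())
E
```

```text
top [ 0.3917 -0.0069  1.0613] 56.118548411461035 279.4077509468644 205.74801577074848 [-2.141501959784342, 2.102474954780062, -0.148015037828593]
side [-0.0826 -0.6605  0.8321] 48.93608347239 276.1102432895877 205.2524590403283 [-2.0878999433437886, 0.8877903415885474, -0.40369030195819217]
{'time': 0.1, 'q': array([ 1.1092,  0.2593,  1.5359,  0.    ,  1.348 , -0.2028]), 'qvel': array([-0.0011, -0.0022, -0.0018,  0.0009,  0.0006, -0.0004]), 'joint_efforts': array([  0.003 , -43.8204, -28.4646,   0.072 ,   0.0361,  -0.0001]), 'eef_pos': array([0.1405, 0.5313, 0.2179]), 'tcp_rot': array([-0.4053, -3.1148,  0.0024]), 'contact_force': array([ 0.0682, -0.2071,  0.0253]), 'ft_torque': array([0.0125, 0.0426, 0.0641]), 'gripper_width': 1.0014079631582573}
```

View pics/top0.png

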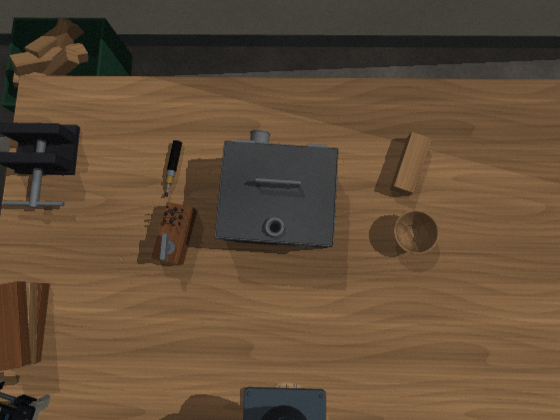

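View pics/side0.png

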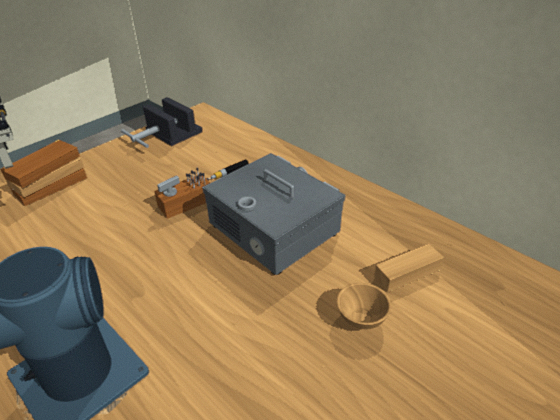

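```bash
sed -i "s/; c\['f'\]=/; c['rotation']=cv2.Rodrigues(np.array(c['rotation'],float))[0]; c['f']=/" h.py
python3 - <<'E'
from h import *
np.set_printoptions(precision=4,suppress=True)
c=cap('top'); s=cap('side')
a=c['color'][195:275,145:205,::-1]; b=c['color'][205:250,250:300,::-1]; d=s['color'][165:225,150:210,::-1]; e=s['color'][185:220,225:270,::-1]
def fit(x): 
    k=min(400/x.shape[1],300/x.shape[0]); y=cv2.resize(x,None,fx=k,fy=k,interpolation=cv2.INTER_CUBIC); o=np.zeros((300,400,3),np.uint8);o[:y.shape[0],:y.shape[1]]=y; print(k); return o
cv2.imwrite('pics/crops.png',np.vstack([np.hstack([fit(a),fit(b)]),np.hstack([fit(d),fit(e)])]))
print('rough lock',onz(c,275,227,.14),onz(s,247,203,.14),'key',onz(c,163,247,.087))
# cover yaw: top-face by gray mask
im=c['color'].astype(int); m=((im.max(2)-im.min(2)<22)&(im.max(2)<110)&(im.max(2)>38)).astype(np.uint8)
m[:120]=0;m[270:]=0;m[:,:200]=0;m[:,360:]=0
m=cv2.morphologyEx(m,cv2.MORPH_OPEN,np.ones((3,3)))
cs=max(cv2.findContours(m,0,2)[0],key=cv2.contourArea); print(cv2.minAreaRect(cs))
ap=cv2.approxPolyDP(cs,6,True)[:,0]; print([(p.tolist(),onz(c,*p,.13)) for p in ap])
E
```

```text
3.75
6.666666666666667
5.0
8.571428571428571
rough lock [0.4954 0.0292 0.14  ] [0.492  0.0249 0.14  ] key [0.4466 0.3085 0.087 ]
((278.97845458984375, 188.49195861816406), (119.98655700683594, 112.68418884277344), 6.410840034484863)
[([224, 142], array([0.7056, 0.1605, 0.13  ])), ([215, 238], array([0.4678, 0.1715, 0.13  ])), ([333, 245], array([ 0.4564, -0.1078,  0.13  ])), ([337, 148], array([ 0.6936, -0.118 ,  0.13  ])), ([269, 144], array([0.7018, 0.0489, 0.13  ])), ([263, 130], array([0.7378, 0.0647, 0.13  ]))]
```

View pics/crops.png

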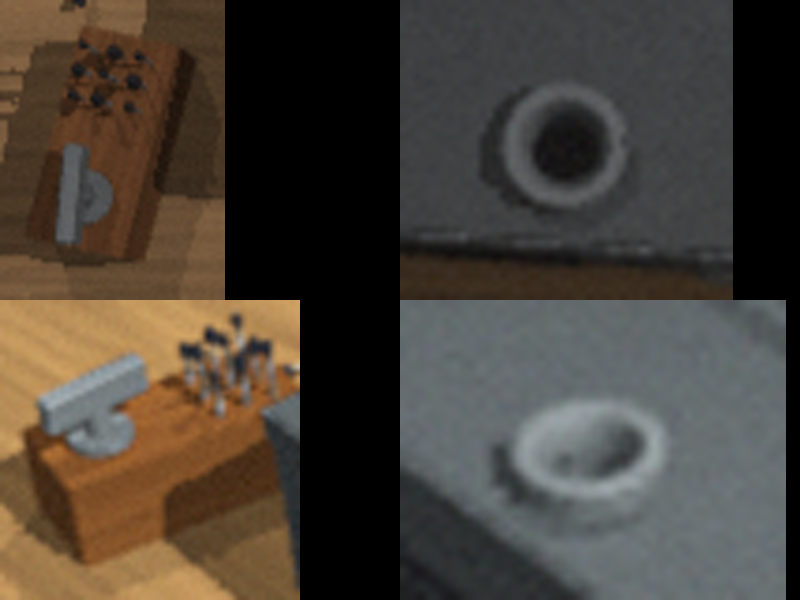

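```bash
cat >> h.py <<'E'
np.set_printoptions(precision=4,suppress=True)
def go(p,ang):
    "tool-axis shift (mm) to TCP p, and turn about tool z (deg) to bring tool x to world angle ang"
    s=telemetry.state(); R=cv2.Rodrigues(np.array(s['tcp_rot'],float))[0]
    sh=R.T@(np.array(p)-s['eef_pos'])*1e3
    a=np.degrees(np.arctan2(R[1,0],R[0,0])); t=(a-ang+180)%360-180
    print('t',s['time'],'pos',s['eef_pos'],'xang',round(a,2),'tilt z',R[:,2],'| shift mm',sh,'turn',round(t,2),'q6',s['q'][5],'F',s['contact_force'],'M',s['ft_torque'],'w',s['gripper_width']*93)
E
python3 - <<'E'
from h import *
c=cap('top'); s=cap('side')
k=lambda x,y:(x/3.75+145-.4,y/3.75+195-.4)
P=[onz(c,*k(*q),.098) for q in [(67,145),(86,148),(57,240),(77,243)]]
print(P,'centre',np.mean(P,0)); d=(P[0]+P[1]-P[2]-P[3])/2; print(np.linalg.norm(d),np.degrees(np.arctan2(d[1],d[0])))
print('tri key top',tri([ray(c,164,246.3),ray(s,168.2,181.2)]))
print('disc',onz(c,*k(94,195),.062))
print('lock',onz(c,274.4,226.5,.14),onz(s,246.5,201.8,.14),tri([ray(c,274.4,226.5),ray(s,246.5,201.8)]))
p=np.mean(P,0); go([p[0],p[1],.20],-6)
E
```

```text
[array([0.4797, 0.3086, 0.098 ]), array([0.4779, 0.2958, 0.098 ]), array([0.4176, 0.3108, 0.098 ]), array([0.4159, 0.2975, 0.098 ])] centre [0.4478 0.3032 0.098 ]
0.062112234718458136 -1.8016675720993554
tri key top [0.4473 0.3041 0.0944]
disc [0.4493 0.2995 0.062 ]
lock [0.4966 0.0306 0.14  ] [0.4945 0.0294 0.14  ] [0.4964 0.031  0.1382]
t 0.3 pos [0.1407 0.5315 0.2184] xang 165.17 tilt z [-0.0003 -0.0006 -1.    ] | shift mm [-355.3134 -142.1236   18.4109] turn 171.17 q6 -0.2027756759142927 F [ 0.4606 -1.0987 -0.748 ] M [-0.0065  0.0232  0.0092] w 92.83368302514477
```

Call:
jog_arm(steps=[[[-35.5,-14.2,0],[0,0,0]],[[-35.5,-14.2,0],[0,0,0]],[[-35.5,-14.2,0],[0,0,0]],[[-35.5,-14.2,0],[0,0,0]],[[-35.5,-14.2,0],[0,0,0]]], jaw=60)

```text
time: 0.8
eef_pos: [0.2951, 0.4166, 0.2187]
tcp_rot: [0.405, 3.115, 0.0]
contact_force: [0.4, 0.2, -0.9]
gripper_width: 0.663
```

Call:
jog_arm(steps=[[[-35.5,-14.2,0],[0,0,0]],[[-35.5,-14.2,0],[0,0,0]],[[-35.5,-14.2,0],[0,0,0]],[[-35.5,-14.2,0],[0,0,0]],[[-35.5,-14.2,0],[0,0,0]]])

```text
time: 1.3
eef_pos: [0.4487, 0.3024, 0.2187]
tcp_rot: [0.406, 3.115, 0.0]
contact_force: [0.9, 0.8, 0.1]
gripper_width: 0.641
```

Call:
jog_arm(steps=[[[0,0,0],[0,0,8.4]],[[0,0,0],[0,0,8.4]],[[0,0,0],[0,0,8.4]],[[0,0,0],[0,0,8.4]],[[0,0,0],[0,0,8.4]]])

```text
time: 1.8
eef_pos: [0.4476, 0.3034, 0.2186]
tcp_rot: [-1.504, -2.758, 0.0]
contact_force: [-0.4, 0.1, 0.5]
gripper_width: 0.649
```

Call:
jog_arm(steps=[[[0,0,0],[0,0,8.4]],[[0,0,0],[0,0,8.4]],[[0,0,0],[0,0,8.4]],[[0,0,0],[0,0,8.4]],[[0,0,0],[0,0,8.4]]])

```text
time: 2.3
eef_pos: [0.4475, 0.3035, 0.2186]
tcp_rot: [-2.392, -2.037, 0.0]
contact_force: [-0.9, 0.7, -0.0]
gripper_width: 0.647
```

Call:
jog_arm(steps=[[[0,0,0],[0,0,8.4]],[[0,0,0],[0,0,8.4]],[[0,0,0],[0,0,8.4]],[[0,0,0],[0,0,8.4]],[[0,0,0],[0,0,8.4]]])

```text
time: 2.8
eef_pos: [0.4475, 0.3035, 0.2186]
tcp_rot: [-2.963, -1.044, 0.0]
contact_force: [-0.4, 0.5, 0.2]
gripper_width: 0.648
```

Call:
jog_arm(steps=[[[0,0,0],[0,0,8.4]],[[0,0,0],[0,0,8.4]],[[0,0,0],[0,0,8.4]],[[0,0,0],[0,0,8.4]],[[0,0,0],[0,0,8.4]]])

```text
time: 3.3
eef_pos: [0.4475, 0.3036, 0.2186]
tcp_rot: [3.14, -0.087, -0.0]
contact_force: [0.5, 0.2, -1.3]
gripper_width: 0.649
```

```bash
python3 - <<'E'
from h import *
go([.4475,.3030,.07],-3)
c=cap('wrist','w1.png'); print(c['eye'],c['f'],c['rotation'],proj(c,[.4475,.303,.098]))
E
```

```text
t 3.3 pos [0.4475 0.3036 0.2186] xang -3.17 tilt z [-0.0001 -0.0001 -1.    ] | shift mm [  0.0308   0.5437 148.5749] turn -0.17 q6 2.015854773301347 F [ 0.4949  0.2058 -1.3126] M [ 0.042   0.1302 -0.0187] w 60.31817443575463
[0.513  0.2997 0.3848] 318.84302194218657 [[-0.0541 -0.9692 -0.2403]
 [-0.9985  0.0524  0.0134]
 [-0.0004  0.2406 -0.9706]] (np.float64(279.27356270376123), np.float64(199.73172907185852))
```

View pics/w1.png

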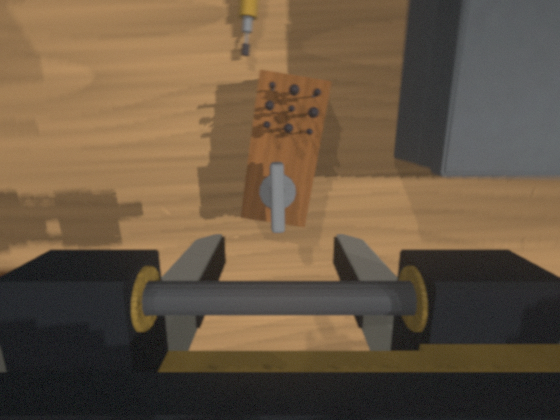

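Call:
jog_arm(steps=[[[0,0,30],[0,0,0]],[[0,0,30],[0,0,0]],[[0,0,30],[0,0,0]],[[0,0,20],[0,0,0]],[[0,0,10],[0,0,0]]], jaw=45)

```text
time: 3.85
eef_pos: [0.4463, 0.3031, 0.0966]
tcp_rot: [3.139, -0.074, -0.005]
contact_force: [-1.0, -0.9, 0.8]
gripper_width: 0.482
```

Call:
jog_arm(steps=[[[0,0,9],[0,0,0]],[[0,0,9],[0,0,0]],[[0,0,9],[0,0,0]],[[0,0,0],[0,0,0]]])

```text
time: 4.25
eef_pos: [0.4471, 0.3034, 0.0708]
tcp_rot: [3.14, -0.077, -0.002]
contact_force: [0.6, -0.1, 0.3]
gripper_width: 0.482
```

Call:
jog_arm(steps=[[[0,0,0],[0,0,0]],[[0,0,0],[0,0,0]],[[0,0,0],[0,0,0]],[[0,0,0],[0,0,0]],[[0,0,0],[0,0,0]]], jaw=0, newtons=30)

```text
time: 4.75
eef_pos: [0.4479, 0.3039, 0.0721]
tcp_rot: [-3.14, 0.078, -0.001]
contact_force: [0.0, 0.3, 0.7]
gripper_width: 0.154
```

Call:
jog_arm(steps=[[[0,0,0],[0,0,0]],[[0,0,0],[0,0,0]],[[0,0,0],[0,0,0]]])

```text
time: 5.05
eef_pos: [0.4479, 0.3039, 0.0721]
tcp_rot: [-3.14, 0.077, -0.001]
contact_force: [0.2, 2.1, 3.5]
gripper_width: 0.157
```

```bash
python3 - <<'E'
from h import *
go([.4475,.3030,.07],-3)
E
```

```text
t 5.05 pos [0.4479 0.3039 0.0721] xang -2.83 tilt z [ 0.0008  0.0006 -1.    ] | shift mm [-0.341   0.8742  2.0651] turn 0.17 q6 2.009779119381834 F [0.1876 2.1147 3.5236] M [ 0.272   0.1922 -0.0189] w 14.62777063553148
```

Call:
jog_arm(steps=[[[0,0,-5],[0,0,0]],[[0,0,-15],[0,0,0]],[[0,0,-20],[0,0,0]],[[0,0,-25],[0,0,0]],[[0,0,-25],[0,0,0]]], newtons=45)

```text
time: 5.55
eef_pos: [0.4467, 0.3029, 0.1617]
tcp_rot: [3.139, -0.077, -0.004]
contact_force: [0.3, -0.1, -3.0]
gripper_width: 0.156
```

Call:
jog_arm(steps=[[[0,0,-25],[0,0,0]],[[0,0,-25],[0,0,0]],[[0,0,-25],[0,0,0]],[[0,0,-15],[0,0,0]],[[0,0,0],[0,0,0]]])

```text
time: 6.05
eef_pos: [0.4484, 0.3037, 0.2536]
tcp_rot: [-3.14, 0.078, -0.005]
contact_force: [0.4, 0.6, -2.0]
gripper_width: 0.154
```

```bash
python3 - <<'E'
from h import *
go([.4965,.0305,.252],-2.5)
c=cap('side'); w=cap('wrist')
t=telemetry.state()['eef_pos']; u,v=map(int,proj(c,t)); print(u,v,proj(w,t))
a=cv2.resize(c['color'][v-60:v+60,u-60:u+60,::-1],(400,400),interpolation=2)
b=cv2.resize(w['color'][:,:,::-1],(400,300)); b=cv2.copyMakeBorder(b,0,100,0,0,0)
cv2.imwrite('pics/lift.png',np.hstack([a,b]))
E
```

```text
t 6.05 pos [0.4484 0.3037 0.2536] xang -2.83 tilt z [ 0.0032  0.0009 -1.    ] | shift mm [ 61.5639 270.4863   1.4791] turn -0.33 q6 2.0097748380582043 F [ 0.4287  0.5792 -1.997 ] M [0.0594 0.1699 0.0171] w 14.2859116706309
158 131 (np.float64(278.90496495621625), np.float64(248.4423457589506))
```

View pics/lift.png

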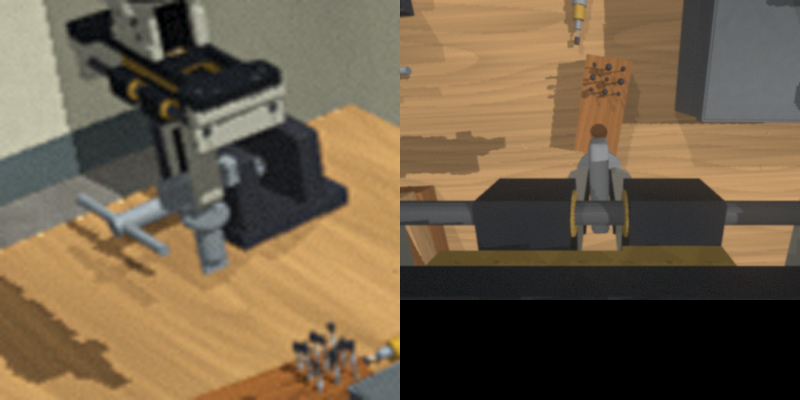

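Call:
jog_arm(steps=[[[0,20,0],[0,0,0]],[[0,30,0],[0,0,0]],[[0,30,0],[0,0,0]],[[0,30,0],[0,0,0]],[[0,30,0],[0,0,0]]])

```text
time: 6.65
eef_pos: [0.4393, 0.1625, 0.2497]
tcp_rot: [3.14, -0.077, -0.006]
contact_force: [-0.9, -0.3, -2.6]
gripper_width: 0.152
```

Call:
jog_arm(steps=[[[0,30,0],[0,0,0]],[[0,30,0],[0,0,0]],[[0,30,0],[0,0,0]],[[0,25,0],[0,0,0]],[[0,15,0],[0,0,0]]])

```text
time: 7.15
eef_pos: [0.4329, 0.0323, 0.2499]
tcp_rot: [3.14, -0.08, -0.006]
contact_force: [-0.3, -0.7, -2.5]
gripper_width: 0.155
```

Call:
jog_arm(steps=[[[0,0,0],[0,0,0]],[[0,0,0],[0,0,0]],[[0,0,0],[0,0,0]]])

```text
time: 7.45
eef_pos: [0.4338, 0.0347, 0.251]
tcp_rot: [-3.14, 0.077, 0.002]
contact_force: [0.1, 0.5, -2.0]
gripper_width: 0.147
```

```bash
python3 - <<'E'
from h import *
go([.4965,.0305,.252],-2.5)
w=cap('wrist'); s=cap('side')
u,v=map(int,proj(w,[.4965,.0305,.14])); print(u,v)
t=telemetry.state()['eef_pos']; x,y=map(int,proj(s,t-[0,0,.04])); print(x,y)
a=cv2.resize(w['color'][v-40:v+40,u-40:u+40,::-1],(400,400),interpolation=2)
b=cv2.resize(s['color'][y-40:y+40,x-40:x+40,::-1],(400,400),interpolation=2)
cv2.imwrite('pics/lock.png',np.hstack([a,b]))
import pickle; pickle.dump((w,s,t,(u,v),(x,y)),open('lock.pkl','wb'))
E
```

```text
t 7.45 pos [0.4338 0.0347 0.251 ] xang -2.8 tilt z [-0.0014  0.0006 -1.    ] | shift mm [62.8093  1.1093 -1.108 ] turn -0.3 q6 1.4415664946410198 F [ 0.0969  0.5179 -1.9953] M [-0.039   0.1663 -0.0143] w 13.700076824800528
280 129
223 188
```

View pics/lock.png

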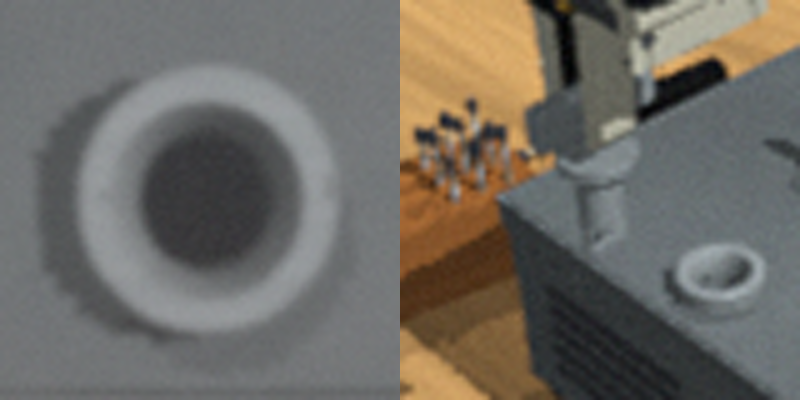

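```bash
python3 - <<'E'
from h import *
import pickle; w,s,t,_,_=pickle.load(open('lock.pkl','rb'))
L=onz(w,281.2,128.4,.14); print('lock by wrist',L)
print('proj tcp-62mm side',proj(s,t-[0,0,.0621]),'-40mm',proj(s,t-[0,0,.04]))
print('px/mm along x,y:',[np.array(proj(s,t-[0,0,.05]+d))-proj(s,t-[0,0,.05]) for d in np.eye(3)*.001])
print('lock proj side',proj(s,[.4960,.0300,.14]), 'seen 246.5,201.8')
E
```

```text
lock by wrist [0.4976 0.0296 0.14  ]
proj tcp-62mm side (np.float64(224.50090581321018), np.float64(195.75462365989284)) -40mm (np.float64(223.63048679655532), np.float64(188.05917651277855))
px/mm along x,y: [array([ 0.3308, -0.1891]), array([-0.2816, -0.1756]), array([-0.0395, -0.3488])]
lock proj side (np.float64(246.7940262458086), np.float64(201.4119964119861)) seen 246.5,201.8
```

Call:
jog_arm(steps=[[[20,0,0],[0,0,0]],[[20,1,0],[0,0,0]],[[15,0,0],[0,0,0]],[[7.5,0,0],[0,0,0]],[[0,0,15],[0,0,0]]])

```text
time: 8.05
eef_pos: [0.4987, 0.0301, 0.238]
tcp_rot: [3.14, -0.076, 0.006]
contact_force: [-0.4, 0.7, -1.6]
gripper_width: 0.153
```

Call:
jog_arm(steps=[[[0,0,12],[0,0,0]],[[0,0,8],[0,0,0]],[[0,0,3],[0,0,0]],[[0,0,0],[0,0,0]],[[0,0,0],[0,0,0]]])

```text
time: 8.55
eef_pos: [0.4968, 0.0298, 0.2141]
tcp_rot: [3.141, -0.077, 0.001]
contact_force: [-0.1, -0.8, -2.2]
gripper_width: 0.154
```

```bash
python3 - <<'E'
from h import *
go([.4966,.0302,.168],-2.5)
s=cap('side'); w=cap('wrist')
t=telemetry.state()['eef_pos']; x,y=map(int,proj(s,t-[0,0,.055])); print(x,y,proj(s,t-[0,0,.062]))
b=cv2.resize(s['color'][y-30:y+30,x-30:x+30,::-1],(480,480),interpolation=2)
cv2.imwrite('pics/over.png',b)
E
```

```text
t 8.55 pos [0.4968 0.0298 0.2141] xang -2.83 tilt z [ 0.0008 -0.0001 -1.    ] | shift mm [-0.244  -0.3846 46.1211] turn -0.33 q6 1.455561520631289 F [-0.064  -0.8016 -2.2031] M [-0.0128  0.1262 -0.032 ] w 14.340337103236493
246 195 (np.float64(246.8421391830343), np.float64(197.30674671772832))
```

View pics/over.png

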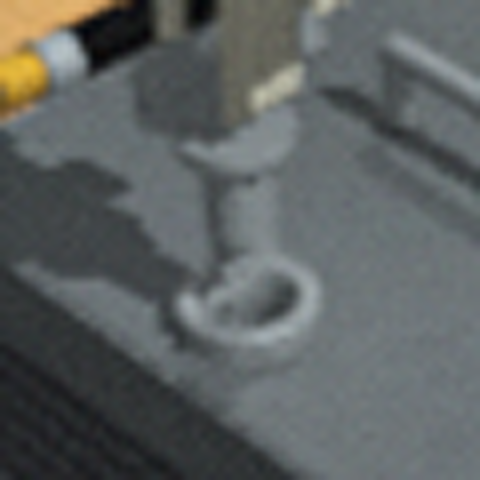

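Call:
jog_arm(steps=[[[0,0,4],[0,0,0]],[[0,0,4],[0,0,0]],[[0,0,4],[0,0,0]],[[0,0,2],[0,0,0]],[[0,0,2],[0,0,0]]])

```text
time: 9.15
eef_pos: [0.4965, 0.0298, 0.1973]
tcp_rot: [-3.141, 0.078, 0.001]
contact_force: [-0.8, -0.2, -1.4]
gripper_width: 0.15
```

Call:
jog_arm(steps=[[[0,0,2],[0,0,0]],[[0,0,2],[0,0,0]],[[0,0,2],[0,0,0]],[[0,0,0],[0,0,0]],[[0,0,0],[0,0,0]]])

```text
time: 9.65
eef_pos: [0.4966, 0.0298, 0.1917]
tcp_rot: [3.141, -0.078, -0.0]
contact_force: [0.2, -0.0, -2.6]
gripper_width: 0.155
```

```bash
python3 - <<'E'
from h import *
go([.4966,.0302,.168],-2.5)
E
```

```text
t 9.65 pos [0.4966 0.0298 0.1917] xang -2.83 tilt z [-0. -0. -1.] | shift mm [-0.0374 -0.3961 23.6548] turn -0.33 q6 1.4555172184543417 F [ 0.2339 -0.0313 -2.5721] M [-0.0239  0.1563 -0.0216] w 14.452543864545389
```

Call:
jog_arm(steps=[[[0,0,3],[0,0,0]],[[0,0,3],[0,0,0]],[[0,0,3],[0,0,0]],[[0,0,2],[0,0,0]],[[0,0,0],[0,0,0]]])

```text
time: 10.15
eef_pos: [0.4963, 0.0299, 0.1802]
tcp_rot: [-3.141, 0.078, 0.001]
contact_force: [0.0, -0.3, -2.8]
gripper_width: 0.156
```

Call:
jog_arm(steps=[[[0,0,2],[0,0,0]],[[0,0,2],[0,0,0]],[[0,0,2],[0,0,0]],[[0,0,0],[0,0,0]],[[0,0,0],[0,0,0]]])

```text
time: 10.65
eef_pos: [0.4966, 0.0298, 0.1746]
tcp_rot: [-3.141, 0.078, 0.0]
contact_force: [0.2, 0.8, -3.1]
gripper_width: 0.154
```

Call:
jog_arm(steps=[[[0,0,2],[0,0,0]],[[0,0,1],[0,0,0]],[[0,0,1],[0,0,0]],[[0,0,0],[0,0,0]]])

```text
time: 11.05
eef_pos: [0.4965, 0.0298, 0.1705]
tcp_rot: [-3.141, 0.078, 0.0]
contact_force: [-0.5, 0.0, -1.9]
gripper_width: 0.158
```

```bash
python3 - <<'E'
from h import *
go([.4966,.0302,.168],-2.5)
E
```

```text
t 11.05 pos [0.4965 0.0298 0.1705] xang -2.83 tilt z [-0.0003  0.     -1.    ] | shift mm [ 0.0689 -0.357   2.4872] turn -0.33 q6 1.4555585060014042 F [-0.4667  0.0272 -1.9428] M [0.0354 0.1769 0.046 ] w 14.652236864956613
```

Call:
jog_arm(steps=[[[0,0,1],[0,0,0]],[[0,0,0],[0,0,0]],[[0,0,1],[0,0,0]],[[0,0,0],[0,0,0]]])

```text
time: 11.45
eef_pos: [0.4965, 0.0298, 0.1685]
tcp_rot: [-3.141, 0.077, 0.0]
contact_force: [0.5, -0.3, -2.6]
gripper_width: 0.153
```

Call:
jog_arm(steps=[[[0,0,0.5],[0,0,0]],[[0,0,0],[0,0,0]],[[0,0,0],[0,0,0]]])

```text
time: 11.75
eef_pos: [0.4966, 0.0298, 0.1682]
tcp_rot: [3.141, -0.078, -0.0]
contact_force: [0.1, 0.1, -2.6]
gripper_width: 0.152
```

Call:
jog_arm(steps=[[[0,0,0.5],[0,0,0]],[[0,0,0],[0,0,0]],[[0,0,0],[0,0,0]]])

```text
time: 12.05
eef_pos: [0.4968, 0.0298, 0.1679]
tcp_rot: [3.141, -0.078, 0.001]
contact_force: [0.3, 0.2, -1.8]
gripper_width: 0.156
```

Call:
jog_arm(steps=[[[0,0,0.5],[0,0,0]],[[0,0,0],[0,0,0]],[[0,0,0],[0,0,0]]])

```text
time: 12.35
eef_pos: [0.4969, 0.0298, 0.1675]
tcp_rot: [3.141, -0.078, 0.001]
contact_force: [-0.5, 0.4, 2.4]
gripper_width: 0.158
```

Call:
jog_arm(steps=[[[0,0,0.5],[0,0,0]],[[0,0,0],[0,0,0]],[[0,0,0],[0,0,0]]])

```text
time: 12.65
eef_pos: [0.4968, 0.0297, 0.167]
tcp_rot: [3.14, -0.077, 0.001]
contact_force: [-0.2, 0.5, 5.1]
gripper_width: 0.156
```

Call:
jog_arm(steps=[[[0,0,0.5],[0,0,0]],[[0,0,0],[0,0,0]],[[0,0,0],[0,0,0]]])

```text
time: 12.95
eef_pos: [0.4967, 0.0299, 0.166]
tcp_rot: [-3.14, 0.077, -0.0]
contact_force: [0.4, 0.5, 1.9]
gripper_width: 0.154
```

Call:
jog_arm(steps=[[[0,0,0.5],[0,0,0]],[[0,0,0],[0,0,0]],[[0,0,0],[0,0,0]]])

```text
time: 13.25
eef_pos: [0.4966, 0.0299, 0.1656]
tcp_rot: [-3.141, 0.077, 0.0]
contact_force: [0.3, -0.0, 2.3]
gripper_width: 0.153
```

Call:
jog_arm(steps=[[[0,0,0.5],[0,0,0]],[[0,0,0],[0,0,0]],[[0,0,0],[0,0,0]]])

```text
time: 13.55
eef_pos: [0.4967, 0.0298, 0.1652]
tcp_rot: [-3.141, 0.078, -0.0]
contact_force: [-0.2, 0.6, 2.8]
gripper_width: 0.153
```

```bash
python3 - <<'E'
from h import *
go([.4966,.0302,.168],-2.5)
s=cap('side'); w=cap('wrist')
x,y=map(int,proj(s,[.4966,.03,.15])); print(x,y,proj(s,[.4966,.03,.14]),proj(s,[.4966,.03,.152]))
b=cv2.resize(s['color'][y-25:y+25,x-25:x+25,::-1],(400,400),interpolation=2)
u,v=map(int,proj(w,[.4966,.03,.19])); print(u,v)
a=cv2.resize(w['color'][v-50:v+50,u-50:u+50,::-1],(400,400),interpolation=2)
cv2.imwrite('pics/in.png',np.hstack([b,a]))
E
```

```text
t 13.55 pos [0.4967 0.0298 0.1652] xang -2.83 tilt z [ 0.0001  0.     -1.    ] | shift mm [-0.0927 -0.3799 -2.8131] turn -0.33 q6 1.455504983679194 F [-0.1608  0.5831  2.7677] M [0.117  0.1085 0.1475] w 14.249197526943627
246 198 (np.float64(246.97373514654225), np.float64(201.30258811327815)) (np.float64(246.67786860196043), np.float64(197.4146967741598))
278 267
```

View pics/in.png

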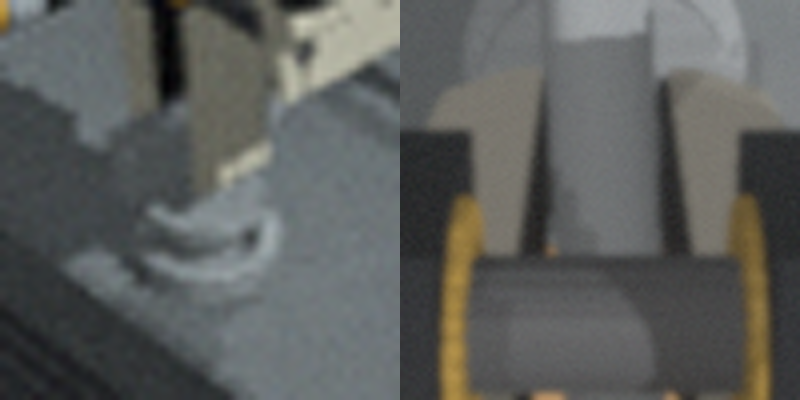

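Call:
jog_arm(steps=[[[0,0,0],[0,0,-1]],[[0,0,0],[0,0,-1]],[[0,0,0],[0,0,0]],[[0,0,0],[0,0,0]]])

```text
time: 14.05
eef_pos: [0.4963, 0.0298, 0.1648]
tcp_rot: [-3.141, 0.023, 0.001]
contact_force: [0.2, 0.3, -0.6]
gripper_width: 0.155
```

```bash
python3 - <<'E'
from h import *
go([.4966,.0302,.1645],-2.5)
E
```

```text
t 14.05 pos [0.4963 0.0298 0.1648] xang -0.83 tilt z [-0.0009  0.0001 -1.    ] | shift mm [ 0.2955 -0.3834  0.2674] turn 1.67 q6 1.4207119973359095 F [ 0.1822  0.2623 -0.5514] M [0.0368 0.0987 0.046 ] w 14.409751822083342
```

Call:
jog_arm(steps=[[[0,0,0],[0,0,-1]],[[0,0,0],[0,0,0]],[[0,0,1],[0,0,0]],[[0,0,0],[0,0,0]],[[0,0,0],[0,0,0]]])

```text
time: 14.55
eef_pos: [0.4965, 0.0298, 0.1639]
tcp_rot: [-3.142, -0.005, 0.001]
contact_force: [-0.2, 0.8, -1.9]
gripper_width: 0.153
```

Call:
jog_arm(steps=[[[0,0,1],[0,0,0]],[[0,0,0],[0,0,0]],[[0,0,0],[0,0,0]]])

```text
time: 14.85
eef_pos: [0.4966, 0.0298, 0.1631]
tcp_rot: [3.142, 0.005, -0.0]
contact_force: [1.3, 0.7, -0.3]
gripper_width: 0.154
```

```bash
python3 - <<'E'
from h import *
go([.4966,.0302,.1645],-2.5)
E
```

```text
t 14.85 pos [0.4966 0.0298 0.1631] xang 0.17 tilt z [-0.0001 -0.     -1.    ] | shift mm [ 0.0019 -0.3748 -1.3807] turn 2.67 q6 1.4032383975926408 F [ 1.2612  0.6652 -0.3178] M [0.0747 0.1099 0.0158] w 14.325537832409276
```

Call:
jog_arm(steps=[[[0,0,0],[0,0,-1]],[[0,0,1],[0,0,0]],[[0,0,1],[0,0,0]],[[0,0,0],[0,0,0]],[[0,0,0],[0,0,0]]])

```text
time: 15.35
eef_pos: [0.4965, 0.0298, 0.1609]
tcp_rot: [-3.141, -0.032, 0.001]
contact_force: [-1.2, -0.1, -3.3]
gripper_width: 0.15
```

Call:
jog_arm(steps=[[[0,0,1],[0,0,0]],[[0,0,1],[0,0,0]],[[0,0,0],[0,0,0]],[[0,0,0],[0,0,0]]])

```text
time: 15.75
eef_pos: [0.4965, 0.0298, 0.1591]
tcp_rot: [-3.141, -0.032, 0.0]
contact_force: [-0.0, 1.2, -2.2]
gripper_width: 0.156
```

```bash
python3 - <<'E'
from h import *
go([.4966,.0302,.156],-2.5)
E
```

```text
t 15.75 pos [0.4965 0.0298 0.1591] xang 1.17 tilt z [-0.0002  0.     -1.    ] | shift mm [ 0.0696 -0.349   3.0534] turn 3.67 q6 1.3857467770407546 F [-0.0365  1.1922 -2.2458] M [ 0.0613  0.1496 -0.0241] w 14.548052488178605
```

Blade is in the slot and dropping freely; on to shoulder contact.

Call:
jog_arm(steps=[[[0,0,1],[0,0,0]],[[0,0,0],[0,0,0]],[[0,0,1],[0,0,0]],[[0,0,0],[0,0,0]],[[0,0,0],[0,0,0]]])

```text
time: 16.25
eef_pos: [0.4966, 0.0298, 0.1571]
tcp_rot: [-3.141, -0.032, 0.0]
contact_force: [0.4, -0.2, -2.0]
gripper_width: 0.155
```

Call:
jog_arm(steps=[[[0,0,0.5],[0,0,0]],[[0,0,0],[0,0,0]],[[0,0,0],[0,0,0]]])

```text
time: 16.55
eef_pos: [0.4966, 0.0298, 0.1566]
tcp_rot: [-3.141, -0.032, 0.0]
contact_force: [-0.1, 0.4, -2.2]
gripper_width: 0.154
```

Call:
jog_arm(steps=[[[0,0,0.5],[0,0,0]],[[0,0,0],[0,0,0]],[[0,0,0],[0,0,0]]])

```text
time: 16.85
eef_pos: [0.4966, 0.0298, 0.1561]
tcp_rot: [-3.141, -0.032, 0.0]
contact_force: [0.5, 0.7, -2.0]
gripper_width: 0.154
```

Call:
jog_arm(steps=[[[0,0,0.3],[0,0,0]],[[0,0,0],[0,0,0]],[[0,0,0],[0,0,0]]])

```text
time: 17.15
eef_pos: [0.4967, 0.0298, 0.1561]
tcp_rot: [3.141, 0.032, 0.0]
contact_force: [-0.7, 0.6, 1.4]
gripper_width: 0.155
```

Call:
jog_arm(steps=[[[0,0,0],[0,0,-2]],[[0,0,0],[0,0,-3]],[[0,0,0],[0,0,-3]],[[0,0,0],[0,0,-3]],[[0,0,0],[0,0,-3]]])

```text
time: 17.65
eef_pos: [0.4969, 0.0298, 0.1561]
tcp_rot: [3.114, 0.418, 0.001]
contact_force: [0.0, 0.3, 0.6]
gripper_width: 0.156
```

```bash
python3 - <<'E'
from h import *
go([.4966,.0302,.156],86)
E
```

```text
t 17.65 pos [0.4969 0.0298 0.1561] xang 15.28 tilt z [ 0.0006 -0.     -1.    ] | shift mm [-0.1636 -0.499   0.0781] turn -70.72 q6 1.1394678702744558 F [0.0413 0.2738 0.6158] M [ 0.0607  0.1891 -0.1882] w 14.470789143443165
```

Call:
jog_arm(steps=[[[0,0,0],[0,0,-3]],[[0,0,0],[0,0,-3]],[[0,0,0],[0,0,-3]],[[0,0,0],[0,0,-3]],[[0,0,0],[0,0,-3]]])

```text
time: 18.15
eef_pos: [0.497, 0.0296, 0.1561]
tcp_rot: [3.032, 0.82, 0.001]
contact_force: [-0.9, 0.5, 0.3]
gripper_width: 0.152
```

Call:
jog_arm(steps=[[[0,0,0],[0,0,-3]],[[0,0,0],[0,0,-3]],[[0,0,0],[0,0,-3]],[[0,0,0],[0,0,-3]],[[0,0,0],[0,0,-3]]])

```text
time: 18.65
eef_pos: [0.4971, 0.0295, 0.1561]
tcp_rot: [2.899, 1.209, 0.001]
contact_force: [0.6, -0.3, 0.8]
gripper_width: 0.156
```

Call:
jog_arm(steps=[[[0,0,0],[0,0,-3]],[[0,0,0],[0,0,-3]],[[0,0,0],[0,0,-3]],[[0,0,0],[0,0,-3]],[[0,0,0],[0,0,-3]]])

```text
time: 19.15
eef_pos: [0.4973, 0.0294, 0.1561]
tcp_rot: [2.716, 1.577, 0.001]
contact_force: [0.9, -1.7, 0.3]
gripper_width: 0.157
```

```bash
python3 - <<'E'
from h import *
go([.4966,.0302,.156],86)
E
```

```text
t 19.15 pos [0.4973 0.0294 0.1561] xang 60.27 tilt z [ 0.0014 -0.0007 -1.    ] | shift mm [ 0.3697 -0.9767  0.1081] turn -25.73 q6 0.35411898152332244 F [ 0.8787 -1.6544  0.3353] M [-0.1261  0.0312 -0.1351] w 14.560015589780797
```

Call:
jog_arm(steps=[[[0,0,0],[0,0,-3]],[[0,0,0],[0,0,-3]],[[0,0,0],[0,0,-3]],[[0,0,0],[0,0,-3]],[[0,0,0],[0,0,-3]]])

```text
time: 19.65
eef_pos: [0.4974, 0.0294, 0.1561]
tcp_rot: [2.487, 1.917, 0.001]
contact_force: [1.1, 0.2, -0.2]
gripper_width: 0.153
```

Call:
jog_arm(steps=[[[0,0,0],[0,0,-2]],[[0,0,0],[0,0,-2]],[[0,0,0],[0,0,-1]],[[0,0,0],[0,0,-1]],[[0,0,0],[0,0,0]]])

```text
time: 20.15
eef_pos: [0.4974, 0.0295, 0.1561]
tcp_rot: [2.385, 2.043, 0.001]
contact_force: [2.3, -1.1, -1.1]
gripper_width: 0.155
```

```bash
python3 - <<'E'
from h import *
go([.4966,.0302,.156],86)
E
```

```text
t 20.15 pos [0.4974 0.0295 0.1561] xang 81.17 tilt z [ 0.0016 -0.0005 -1.    ] | shift mm [ 0.5792 -0.8699  0.1354] turn -4.83 q6 -0.010624806103445785 F [ 2.3494 -1.1378 -1.0585] M [-0.3449 -0.429  -0.1307] w 14.39527796716933
```

Call:
jog_arm(steps=[[[0,0,0],[0,0,-1]],[[0,0,0],[0,0,-1]],[[0,0,0],[0,0,0]],[[0,0,0],[0,0,0]]])

```text
time: 20.55
eef_pos: [0.4972, 0.0296, 0.1562]
tcp_rot: [2.349, 2.084, 0.001]
contact_force: [4.0, -1.5, 0.2]
gripper_width: 0.155
```

```bash
python3 - <<'E'
from h import *
go([.4966,.0302,.156],86)
E
```

```text
t 20.55 pos [0.4972 0.0296 0.1562] xang 83.17 tilt z [ 0.0014 -0.0003 -1.    ] | shift mm [ 0.473  -0.6927  0.1546] turn -2.83 q6 -0.04534594516424956 F [ 4.0107 -1.4653  0.241 ] M [-0.3598 -0.7343 -0.1461] w 14.42742107967954
```

Call:
jog_arm(steps=[[[0,0,0],[0,0,-1]],[[0,0,0],[0,0,-1]],[[0,0,0],[0,0,0]],[[0,0,0],[0,0,0]]])

```text
time: 20.95
eef_pos: [0.4971, 0.0298, 0.1562]
tcp_rot: [2.312, 2.125, 0.001]
contact_force: [4.2, -1.3, 2.5]
gripper_width: 0.15
```

```bash
python3 - <<'E'
from h import *
go([.4966,.0302,.156],86)
E
```

```text
t 20.95 pos [0.4971 0.0298 0.1562] xang 85.17 tilt z [ 0.0012 -0.0001 -1.    ] | shift mm [ 0.3816 -0.5562  0.1754] turn -0.83 q6 -0.08032569249822173 F [ 4.2184 -1.2867  2.5329] M [-0.3087 -0.8869 -0.1633] w 13.992263552348101
```

Call:
jog_arm(steps=[[[0,0,0],[0,0,-1]],[[0,0,0],[0,0,-1]],[[0,0,0],[0,0,0]],[[0,0,0],[0,0,0]]])

```text
time: 21.35
eef_pos: [0.4971, 0.0298, 0.1562]
tcp_rot: [2.275, 2.165, 0.001]
contact_force: [4.1, -1.2, 3.3]
gripper_width: 0.151
```

```bash
python3 - <<'E'
from h import *
go([.4966,.0302,.156],86)
E
```

```text
t 21.35 pos [0.4971 0.0298 0.1562] xang 87.18 tilt z [ 0.0011 -0.     -1.    ] | shift mm [ 0.3562 -0.4945  0.1689] turn 1.18 q6 -0.11531166909514219 F [ 4.1481 -1.2191  3.262 ] M [-0.2283 -0.9183 -0.1671] w 14.06638981628717
```

Call:
jog_arm(steps=[[[0,0,0],[0,0,-1]],[[0,0,0],[0,0,0]],[[0,0,0],[0,0,0]]])

```text
time: 21.65
eef_pos: [0.4971, 0.0298, 0.1562]
tcp_rot: [2.256, 2.185, 0.001]
contact_force: [5.7, -0.1, 3.4]
gripper_width: 0.152
```

```bash
python3 - <<'E'
from h import *
go([.4966,.0302,.156],86)
E
```

```text
t 21.65 pos [0.4971 0.0298 0.1562] xang 88.17 tilt z [ 0.0011 -0.     -1.    ] | shift mm [ 0.3439 -0.4629  0.1791] turn 2.17 q6 -0.13269846636927685 F [ 5.6633 -0.0925  3.3799] M [-0.2282 -0.8975 -0.1722] w 14.167787011309116
```

Call:
jog_arm(steps=[[[0,0,0],[0,0,-1]],[[0,0,0],[0,0,0]],[[0,0,0],[0,0,0]]])

```text
time: 21.95
eef_pos: [0.497, 0.0299, 0.1562]
tcp_rot: [2.237, 2.205, 0.001]
contact_force: [4.5, -0.8, 2.5]
gripper_width: 0.158
```

```bash
python3 - <<'E'
from h import *
go([.4966,.0302,.156],86)
w=cap('wrist'); u,v=map(int,proj(w,[.4966,.03,.18])); v=min(v,360)
cv2.imwrite('pics/turn.png',cv2.resize(w['color'][v-100:v+60,u-110:u+110,::-1],(660,480),interpolation=2))
E
```

```text
t 21.95 pos [0.497  0.0299 0.1562] xang 89.17 tilt z [ 0.001  0.    -1.   ] | shift mm [ 0.3245 -0.4432  0.1787] turn 3.17 q6 -0.15014799153368483 F [ 4.4999 -0.786   2.5074] M [-0.1729 -0.953  -0.1826] w 14.653766267226953
```

View pics/turn.png

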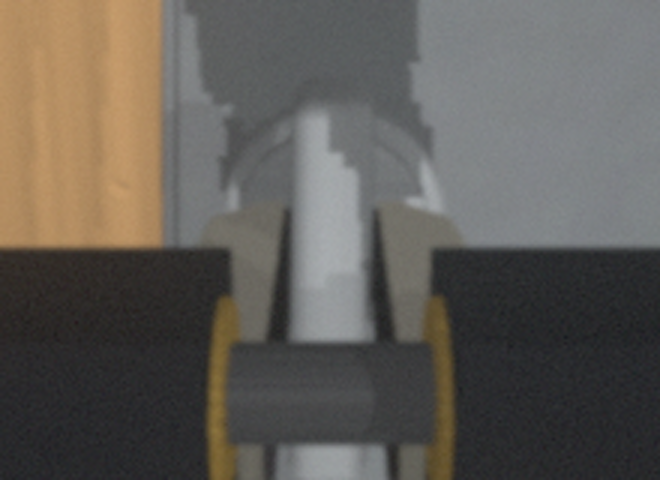

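Call:
jog_arm(steps=[[[0,0,0],[0,0,0]],[[0,0,0],[0,0,0]],[[0,0,0],[0,0,0]],[[0,0,0],[0,0,0]],[[0,0,0],[0,0,0]]], jaw=40)

```text
time: 22.5
eef_pos: [0.496, 0.03, 0.1554]
tcp_rot: [-2.236, -2.205, 0.001]
contact_force: [0.5, 1.2, 0.2]
gripper_width: 0.426
```

Call:
jog_arm(steps=[[[0,0,-5],[0,0,0]],[[0,0,-10],[0,0,0]],[[0,0,-20],[0,0,0]],[[0,0,-30],[0,0,0]],[[0,0,-30],[0,0,0]]])

```text
time: 23.0
eef_pos: [0.4964, 0.0299, 0.2526]
tcp_rot: [-2.237, -2.205, 0.0]
contact_force: [1.2, 0.7, 0.6]
gripper_width: 0.428
```

Call:
jog_arm(steps=[[[-30,0,0],[0,0,0]],[[0,0,0],[0,0,0]],[[0,0,0],[0,0,0]]])

```text
time: 23.3
eef_pos: [0.4962, -0.0004, 0.2515]
tcp_rot: [2.239, 2.204, 0.001]
contact_force: [0.5, -0.0, 0.2]
gripper_width: 0.432
```

```bash
python3 - <<'E'
from h import *
go([.4966,.0302,.156],86)
w=cap('wrist'); s=cap('side'); t=cap('top')
u,v=map(int,proj(w,[.4966,.03,.18])); print(u,v,proj(s,[.4966,.03,.182]))
x0=max(u-70,0);y0=max(v-70,0);print(x0,y0)
a=cv2.resize(w['color'][y0:y0+140,x0:x0+140,::-1],(400,400),interpolation=2)
b=cv2.resize(s['color'][165:225,217:277,::-1],(400,400),interpolation=2)
cv2.imwrite('pics/fin.png',np.hstack([a,b]))
import pickle; pickle.dump((w,s,x0,y0),open('fin.pkl','wb'))
E
```

```text
t 23.3 pos [ 0.4962 -0.0004  0.2515] xang 89.09 tilt z [ 0.0006  0.0002 -1.    ] | shift mm [30.5985 -0.1119 95.4618] turn 3.09 q6 -0.21046030755109982 F [ 0.5296 -0.0054  0.1617] M [-0.0089  0.0809 -0.0333] w 40.13031042998134
279 175 (np.float64(245.92086516133588), np.float64(187.46714719687742))
209 105
```

View pics/fin.png

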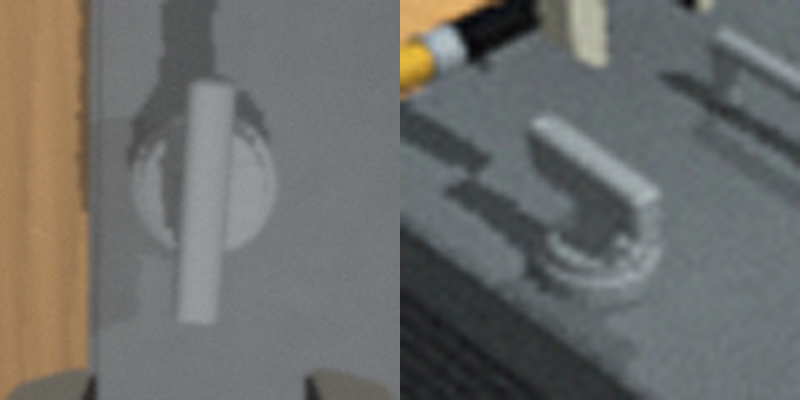

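```bash
python3 -c "
from station import manip; print(manip.job_done())"
```

```text
the job is handed in; nothing more can be done
None
```

I unlocked the cover and handed the job in at about 23 s of the 72 s. The key stands fully home in the lock, turned across the box and let go.

- **Finding the slot:** I took the T-key from the bit block and lowered it into the barrel without noticeable side load. The slot lay within a few degrees of where the key came down, so turning it 4° anticlockwise was enough. I read no more than about 5 N of upward force while finding it. The shoulder then met the collar at the tool height I had predicted (0.156 m).
- **Turning:** I turned the key about 88° anticlockwise against about 0.15–0.2 N m, with the highest side force I read about 6 N.
- **Last check:** The final pictures show the shoulder down on the collar, concentric with it. The handle is about 2–4° off straight across the box, inside the 11° allowed. The gripper is well clear of the key.
- **Unsure:** I never felt a distinct rise in torque at the stop. I judged it reached from the handle angle, with the tool at about 91° to the box's x axis when I let go. The handle sat about 4° short of the tool's angle afterwards, which could be the key's play or a small slip in the jaws.
- **Other things on the bench:** I planned the path to stay clear of them, but took no final picture to confirm that none had moved.

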